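Stack tapered reference ingots on their carrier

TASK

Stack the three loose metal ingots on the grey carrier so that it packs tight and level. First set one of the broad-side-up ingots into the gap between the two ingots already there, lying along them and level with their tops; then lay the broad-side-down ingot flat across that layer, and lay the last, broad-side-up ingot across it too, beside and parallel to it with its overhanging edge tucked close over the other's sloping flank, the pair centred on the layer. Leave the two ingots on the carrier in their places, and do not disturb the sample bottles or the red pen.

Things in the scene. Friction and masses are not known exactly. Their poses are not given: they have to be found in the camera images.
- carrier: Fixed grey board 110 x 110 mm, top face 8 mm above the bench. Origin: centre of its underside, at bench level; x: the way the bottom ingots lie, y across. Blue side rails along x, inner faces at y = +-47.5 mm, 8 mm above the board; x ends open. Ingot centres are 20 mm above the origin in the bottom layer (tops at 32 mm), 44 mm in the second.
- ingot_base_left_mid (a point): Silvery ingot, x 60 mm long, 24 mm high, 0.25 kg; trapezoid section: broad face 32 mm (dark panel, 4 mm upright lip), narrow face 22 mm (two dark dots), sloping flanks, upright ends. Loose, BROAD face DOWN on the carrier along carrier x, at y = +30 mm; stays there. Gap between the two: 38 mm wide at the top, 28 mm at the bottom. Point: its centre, 12 mm above its underside; x along it, z up.
- ingot_base_right_mid (a point): Silvery ingot, x 60 mm long, 24 mm high, 0.25 kg; trapezoid section: broad face 32 mm (dark panel, 4 mm upright lip), narrow face 22 mm (two dark dots), sloping flanks, upright ends. Loose, BROAD face DOWN on the carrier along carrier x, at y = -30 mm; stays there. Gap between the two: 38 mm wide at the top, 28 mm at the bottom. Point: its centre, 12 mm above its underside; x along it, z up.
- ingot_down_mid (a point): Silvery ingot, x 60 mm long, 24 mm high, 0.25 kg; trapezoid section: broad face 32 mm (dark panel, 4 mm upright lip), narrow face 22 mm (two dark dots), sloping flanks, upright ends. On the bench, BROAD face DOWN. A broad-up one beside it touches it at 28 mm between centre lines (30 mm leaves play) and can be lowered straight down beside it, not the other way about. Point: its centre, 12 mm above its underside; x along it, z up.
- ingot_up_1_mid (a point): Silvery ingot, x 60 mm long, 24 mm high, 0.25 kg; trapezoid section: broad face 32 mm (dark panel, 4 mm upright lip), narrow face 22 mm (two dark dots), sloping flanks, upright ends. On the bench, BROAD face UP. One of two alike; either may go into the gap. Point: its centre, 12 mm above its underside; x along it, z up.
- ingot_up_2_mid (a point): Silvery ingot, x 60 mm long, 24 mm high, 0.25 kg; trapezoid section: broad face 32 mm (dark panel, 4 mm upright lip), narrow face 22 mm (two dark dots), sloping flanks, upright ends. On the bench, BROAD face UP. One of two alike; either may go into the gap. Point: its centre, 12 mm above its underside; x along it, z up.
- sample_20_mid (a point): White sample bottle with a black cap, 37 mm across and 81 mm tall; bystander, loose, to be left alone. The point is its centre.
- sample_21_mid (a point): White sample bottle with a black cap, 42 mm across and 93 mm tall; bystander, loose, to be left alone. The point is its centre.
- pen_red_mid (a point): Red pen lying on the bench, 143 mm long; bystander, loose, to be left alone. The point is its centre.
There are look-alikes about, which are no part of the job. What is shaped like the part that bears ingot_up_2_mid but turquoise is not meant.

How it is judged (in metres and radians):
On the way, in this order (a step that is already met when the one before it is completed fails the run):
1. a broad-side-up ingot lies flat in the gap, level with the two beside it (((x of ingot_up_1_mid in the frame of carrier between -0.012 and 0.012 m and y of ingot_up_1_mid in the frame of carrier between -0.007 and 0.007 m and z of ingot_up_1_mid in the frame of carrier between 0.0175 and 0.0225 m and angle between ingot_up_1_mid's own z axis and vertical below 0.06 rad and angle between the x axis of ingot_up_1_mid and the x axis of carrier, either way round below 0.12 rad) or (x of ingot_up_2_mid in the frame of carrier between -0.012 and 0.012 m and y of ingot_up_2_mid in the frame of carrier between -0.007 and 0.007 m and z of ingot_up_2_mid in the frame of carrier between 0.0175 and 0.0225 m and angle between ingot_up_2_mid's own z axis and vertical below 0.06 rad and angle between the x axis of ingot_up_2_mid and the x axis of carrier, either way round below 0.12 rad))), for 0.2 s.
2. the broad-side-down ingot lies flat across that layer (x of ingot_down_mid in the frame of carrier between -0.028 and 0.028 m and y of ingot_down_mid in the frame of carrier between -0.012 and 0.012 m and z of ingot_down_mid in the frame of carrier between 0.041 and 0.047 m and angle between ingot_down_mid's own z axis and vertical below 0.06 rad and angle between the x axis of ingot_down_mid and the y axis of carrier, either way round below 0.15 rad), for 0.2 s.
At the end, for the whole second after the job is handed in: Bottom layer: base ingots in place (12 mm along, 7 mm across) and a broad-up ingot between, all level (2.5 mm, 0.06 rad), parallel (0.12 rad). On it, flat and crosswise (0.15 rad): the broad-down and the other broad-up ingot, under 36 mm apart, each within 28 mm (x) and 12 mm (y) of the centre (all of step 2 and x of ingot_base_left_mid in the frame of carrier between -0.012 and 0.012 m and y of ingot_base_left_mid in the frame of carrier between 0.023 and 0.037 m and z of ingot_base_left_mid in the frame of carrier between 0.0175 and 0.0225 m and angle between each of ingot_base_left_mid, ingot_base_right_mid's own z axis and vertical below 0.06 rad and angle between the x axis of each of ingot_base_left_mid, ingot_base_right_mid and the x axis of carrier, either way round below 0.12 rad and x of ingot_base_right_mid in the frame of carrier between -0.012 and 0.012 m and y of ingot_base_right_mid in the frame of carrier between -0.037 and -0.023 m and z of ingot_base_right_mid in the frame of carrier between 0.0175 and 0.0225 m and (((x of ingot_up_1_mid in the frame of carrier between -0.012 and 0.012 m and y of ingot_up_1_mid in the frame of carrier between -0.007 and 0.007 m and z of ingot_up_1_mid in the frame of carrier between 0.0175 and 0.0225 m and angle between ingot_up_1_mid's own z axis and vertical below 0.06 rad and angle between the x axis of ingot_up_1_mid and the x axis of carrier, either way round below 0.12 rad) and x of ingot_up_2_mid in the frame of carrier between -0.028 and 0.028 m and y of ingot_up_2_mid in the frame of carrier between -0.012 and 0.012 m and z of ingot_up_2_mid in the frame of carrier between 0.041 and 0.047 m and angle between ingot_up_2_mid's own z axis and vertical below 0.06 rad and angle between the x axis of ingot_up_2_mid and the y axis of carrier, either way round below 0.15 rad and horizontal distance between ingot_down_mid and ingot_up_2_mid below 0.036 m) or ((x of ingot_up_2_mid in the frame of carrier between -0.012 and 0.012 m and y of ingot_up_2_mid in the frame of carrier between -0.007 and 0.007 m and z of ingot_up_2_mid in the frame of carrier between 0.0175 and 0.0225 m and angle between ingot_up_2_mid's own z axis and vertical below 0.06 rad and angle between the x axis of ingot_up_2_mid and the x axis of carrier, either way round below 0.12 rad) and x of ingot_up_1_mid in the frame of carrier between -0.028 and 0.028 m and y of ingot_up_1_mid in the frame of carrier between -0.012 and 0.012 m and z of ingot_up_1_mid in the frame of carrier between 0.041 and 0.047 m and angle between ingot_up_1_mid's own z axis and vertical below 0.06 rad and angle between the x axis of ingot_up_1_mid and the y axis of carrier, either way round below 0.15 rad and horizontal distance between ingot_down_mid and ingot_up_1_mid below 0.036 m))); the robot touches nothing.
It fails at once if an ingot already on the carrier is shoved more than 15 mm (distance of any of ingot_base_left_mid, ingot_base_right_mid from where it was at the start of the episode above 0.015 m).
It fails at once if a sample bottle or the red pen is moved more than 20 mm (distance of any of sample_20_mid, sample_21_mid, pen_red_mid from where it was at the start of the episode above 0.02 m).
It also fails if it takes over 64 s, if anything falls off the work surface, if the arm or the gripper's body presses on something with over 40 N, if the wrist force passes 120 N, or if a joint passes its speed limit or range.

ROBOT

A 6-joint arm with a two-finger parallel gripper is mounted at the origin on a cart in front of the work surface, level with it; the furniture and walls round the work are solid. World frame = base frame: x ahead of the robot, y to its left, z up, the work surface at z = 0. Lengths are in mm, angles in rad, forces in N, time in s.
With the tool pointing down it reaches from about 400 to 925 mm from the base axis. Payload 12.5 kg.
Tool frame: the origin (TCP) lies on the mounting face of the last link; the fingertips stand 190 mm ahead of it and the grasp point (between the pads) lies 171 mm ahead of it; z points along the fingers, y is the line along which they close (so a half turn about z gives the same grasp; the last joint's range is limited). The gripper opens to 95 mm and grips with 3 to 60 N. Pads are 20 mm wide; open, the fingers measure 119 mm over their backs; the gripper's body (75 mm by 180 mm) begins 59 mm behind the grasp point.
Start: joints at [-1.322, 0.491, 1.559, -0, 1.092, -0.106], TCP at [217.146, -586.065, 404.761] pointing down, gripper open.
Joint ranges: [-3.1, 3.1], [-0.84, 2.19], [0.05, 2.79], [-1.13, 4.28], [0.06, 2.93], [-2.69, 2.69]. Speed limits (rad/s): [2.22, 2.22, 2.79, 3.14, 3.14, 3.14].

INTERFACE

Orientations are given as [roll, pitch, yaw] about the fixed x, y, z axes, in that order (R = Rz(yaw) Ry(pitch) Rx(roll)).
In Python, from cell import env gives the robot as it stands.
- The arm moves only by the tool carry_out, never from a script. Its argument "series" is a list of rows, each a list of 5 numbers: the shift along the tool's x, y, z in m, then the turn about the tool's z in degrees, then the opening, from 0 (shut) to 1 (fully open). A call has 1 to 20 rows; each row is the pose to reach, as a shift and turn from the pose commanded when the call began, along the tool's axes at that moment; what a row does not reach only later rows make up. A row lasts 1/8 s, in which the tool goes at most 62.5 mm and 10.7 degrees, less where a joint would pass 70% of its speed; a pose out of reach is approached as far as the arm can. A call with a gripper value outside its range is refused whole. The fingers move at their own pace and stop on an object; the grip force is fixed at half the most. Time passes only in rows, so rows that repeat a pose let the fingers close. It gives the time, the measured TCP pose, the force, the opening and the grip force at its end, in the units of the state.
- env.state(): the state, without advancing time (a new reading comes with each control period).
- env.read_camera(name): name is "scene" or "top" or "wrist"; returns (picture, depth): 384x512x3 uint8, red, green, blue; 384x512 float32, mm along the optical axis (not along the pixel's ray), 0 where there is no reading.
- env.get_calibration(name): a dict with "intrinsics" (3x3 intrinsics, pixels), "D" ([k1, k2, p1, p2, k3] as OpenCV has them; the pictures are not rectified), "cam_to_world" (4x4, takes a point from camera to world coordinates); the wrist camera has in their place "T_tool_cam" (4x4, takes a point from camera to tool coordinates, whose origin is the TCP and whose axes are the flange's). Camera axes: x right, y up, looking along -z (the intrinsics and any distortion apply to the point x, -y, -z); pixel columns grow to the right and rows downward; lengths in mm; the calibration is good to about 2 mm. A picture is of the moment at which its call begins: read the wrist's pose just before it. get_calibration takes no time and is no camera call.
- env.job_done(): hands the job in; it is judged then, once.
The state is a dict: "t": time; "joints": joint angles; "qvel": joint speeds; "tau": joint torques, N m; "eef_pos": TCP position; "tcp_rot": TCP orientation; "ft_force": force on the tool from outside, world axes, zero at the start; "moment": the same for the moment, N m; "opening": opening from 0.0 (shut) to 1.0 (fully open); "grip_force": force on a finger pad.
Only numpy, scipy, OpenCV 4.12 (cv2) and the standard library are available. Lean on these libraries where they do the work, as an engineer would, in place of code of your own. Each camera call takes 0.05 s, during which the arm holds its last target. There are 200 camera calls.

## Working session

There is one attempt and no reset: what is moved stays moved. The work goes in short steps, Python scripts to look and compute and a tool call to move; the robot and the scene stay as the last step left them, time stands still between calls to the robot, and variables do not carry over. Pictures are saved under pics/ and viewed, at most 10 in all, crops included, and the job is handed in when it is done.

Besides the shell and the picture viewer there is one more tool, called after "Request:" as a command line: name --pt "numbers of a row" for each row, then --argument value for the rest. carry_out: Moves the arm, as the interface text tells. Its arguments: {"type":"object","properties":{"series":{"type":"array","items":{"type":"array","items":{"type":"number"}}}},"required":["series"]}

```bash
mkdir -p pics; cat > h.py <<'E'
import numpy as np, cv2
from scipy.spatial.transform import Rotation as R
from cell import env
def snap(name):
    s=env.state(); im,d=env.read_camera(name); c=env.get_calibration(name)
    if name=="wrist":
        T=np.eye(4); T[:3,:3]=R.from_euler('xyz',s['tcp_rot']).as_matrix(); T[:3,3]=s['eef_pos']
        M=T@np.array(c['T_tool_cam'])
    else: M=np.array(c['cam_to_world'])
    return dict(im=im,d=d,K=np.array(c['intrinsics']),D=np.array(c['D'],float),M=M,s=s)
def save(f,im): cv2.imwrite('pics/'+f,im[:,:,::-1])
def rays(v,px):
    u=cv2.undistortPoints(np.array(px,float).reshape(-1,1,2),v['K'],v['D']).reshape(-1,2)
    return np.c_[u[:,0],-u[:,1],-np.ones(len(u))]
def plane(v,px,z):
    w=rays(v,px)@v['M'][:3,:3].T; o=v['M'][:3,3]
    return o+w*((z-o[2])/w[:,2])[:,None]
def cloud(v):
    h,w=v['d'].shape; g=np.stack(np.meshgrid(np.arange(w),np.arange(h)),-1).reshape(-1,2)
    p=rays(v,g)*v['d'].reshape(-1,1)
    return (p@v['M'][:3,:3].T+v['M'][:3,3]).reshape(h,w,3)
E
python3 - <<'E'
from h import *
for n in("scene","top","wrist"):
    v=snap(n); print(n,v['M'].round(2).tolist(),v['K'].round(0).tolist(),v['D'])
    save(n+'0.png',v['im'])
print(env.state())
a=[cv2.imread('pics/%s0.png'%n) for n in("scene","top")]
cv2.imwrite('pics/both.png',cv2.resize(np.vstack(a),(400,600)))
E
```

```text
scene [[-0.69, 0.47, -0.55, -123.19], [-0.72, -0.43, 0.54, 592.32], [0.02, 0.77, 0.64, 828.92], [0.0, 0.0, 0.0, 1.0]] [[475.0, 0.0, 264.0], [0.0, 475.0, 188.0], [0.0, 0.0, 1.0]] [-0.11275114  0.          0.          0.          0.        ]
top [[-0.01, 0.99, -0.12, 412.85], [-1.0, -0.01, 0.0, -64.42], [-0.0, 0.12, 0.99, 918.9], [0.0, 0.0, 0.0, 1.0]] [[348.0, 0.0, 253.0], [0.0, 348.0, 199.0], [0.0, 0.0, 1.0]] [-0.09959967  0.          0.          0.          0.        ]
wrist [[0.35, 0.9, 0.25, 287.18], [-0.94, 0.33, 0.09, -559.73], [-0.0, -0.27, 0.96, 385.27], [0.0, 0.0, 0.0, 1.0]] [[290.0, 0.0, 266.0], [0.0, 290.0, 194.0], [0.0, 0.0, 1.0]] [0.02364659 0.         0.         0.         0.        ]
{'t': 0.15, 'joints': array([-1.32161601e+00,  4.91378181e-01,  1.55925976e+00,  2.33530042e-05,
        1.09168483e+00, -1.05594191e-01]), 'qvel': array([-0.00076743, -0.00213848, -0.00129624, -0.00125604, -0.00143109,
        0.00109152]), 'tau': array([ 1.39233289e-03, -6.12895560e+01, -2.58276647e+01,  6.92605949e-02,
        4.73495980e-02, -7.86013379e-05]), 'eef_pos': array([ 217.13551405, -586.05795627,  404.33971854]), 'tcp_rot': array([-3.14086879e+00, -9.75529218e-05,  3.54763704e-01]), 'ft_force': array([ 0.08067755, -0.51630416,  0.26537054]), 'moment': array([ 0.00371127, -0.04957226,  0.03666243]), 'grip_force': 0.0, 'opening': 0.9985994643782644}
```

View pics/top0.png

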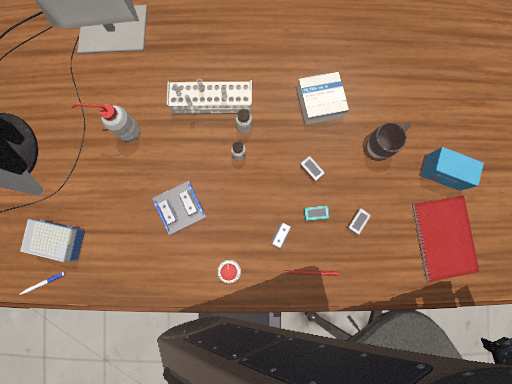

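View pics/scene0.png

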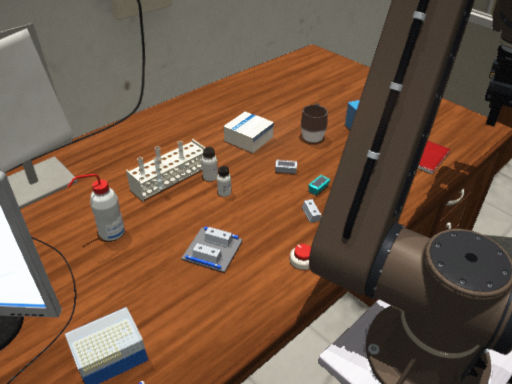

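The top view shows the carrier at (180,207) with its base ingots at (167,211) and (190,202), the two-dotted broad-down ingot at (282,235), and the dark-panelled broad-up ingots at (312,168) and (359,221). The turquoise look-alike is at (317,213), the pen at (313,272), the red button at (229,271) and the bottles at (238,150) and (244,120). The scene view agrees: carrier at (212,248), broad-up at (286,167), broad-down at (312,210), turquoise at (318,184). The other broad-up one is hidden by the arm.

Candidates: broad-up (312,168) and (359,221) are silvery, so take these; turquoise (317,213) is rejected; the dotted (282,235) is the broad-down one.

```bash
python3 - <<'E'
from h import *
v=snap("top"); P=cloud(v); hsv=cv2.cvtColor(v['im'],cv2.COLOR_RGB2HSV)
b=P[190:260,210:215].reshape(-1,3); print("bench z",np.median(b[:,2]))
m=((P[...,2]>14)&(v['d']>0)&(P[...,2]<130)).astype(np.uint8)
n,l,st,c=cv2.connectedComponentsWithStats(m)
for i in range(1,n):
    if st[i,4]<40 or st[i,4]>3000 or st[i,1]>290: continue
    q=P[l==i]; r=cv2.minAreaRect(q[:,:2].astype(np.float32)); hh=np.median(hsv[l==i],0)
    print(c[i].round(),st[i,4],'z50 %.0f z95 %.0f'%(np.median(q[:,2]),np.percentile(q[:,2],95)),np.round(r[0]),np.round(r[1]),round(r[2]),hh)
blue=cv2.inRange(hsv,(100,120,60),(125,255,255)); blue[:, :145]=0; blue[:,215:]=0; blue[:170]=0; blue[240:]=0
n,l,st,c=cv2.connectedComponentsWithStats(blue)
for i in range(1,n):
    if st[i,4]>8: print('rail',c[i].round(1),st[i,4],plane(v,[c[i]],16).round(1))
big=cv2.resize(v['im'][140:290,150:380],None,fx=3.4,fy=3.4,interpolation=cv2.INTER_CUBIC); save('crop1.png',big)
E
```

```text
bench z -0.4656863581374182
[113.  34.] 1236 z50 15 z95 47 [1017.  344.] [148. 212.] 12 [ 18.  20. 182.]
[322.  97.] 1939 z50 55 z95 58 [ 799. -251.] [113. 112.] 10 [ 19.  17. 250.]
[213.  98.] 2626 z50 61 z95 96 [771.  48.] [223. 124.] 89 [ 19.  22. 209.]
[123. 125.] 683 z50 95 z95 128 [714. 271.] [50. 65.] 53 [ 17.  13. 136.]
[ 20. 150.] 1580 z50 50 z95 124 [671. 566.] [303.  74.] 40 [30. 20. 57.]
[388. 139.] 969 z50 66 z95 97 [ 670. -415.] [79. 96.] 3 [ 8. 64. 67.]
[238. 151.] 211 z50 69 z95 83 [646. -28.] [30. 35.] 3 [ 12.  42. 113.]
[453. 168.] 1764 z50 84 z95 87 [ 599. -590.] [123.  69.] 70 [ 99. 133. 220.]
[312. 168.] 279 z50 24 z95 27 [ 606. -220.] [60. 34.] 41 [150.   7. 170.]
[190. 202.] 318 z50 30 z95 34 [520. 101.] [84. 39.] 26 [130.    3.  228.5]
[166. 212.] 329 z50 30 z95 34 [494. 164.] [81. 40.] 28 [130.   4. 222.]
[316. 212.] 281 z50 24 z95 27 [ 490. -228.] [32. 61.] 6 [ 90.  59. 173.]
[359. 221.] 278 z50 24 z95 27 [ 467. -341.] [31. 60.] 56 [150.   6. 178.]
[ 51. 240.] 1890 z50 73 z95 75 [419. 459.] [127.  87.] 79 [ 60.  13. 206.]
[281. 234.] 245 z50 23 z95 26 [ 434. -137.] [27. 60.] 63 [120.   2. 248.]
[229. 271.] 444 z50 31 z95 37 [340.  -2.] [56. 59.] 89 [  3.  70. 222.]
rail [195.4 198.4] 44 [[528.4  86.5  16. ]]
rail [160.9 215.3] 48 [[484.3 176.8  16. ]]
```

View pics/crop1.png

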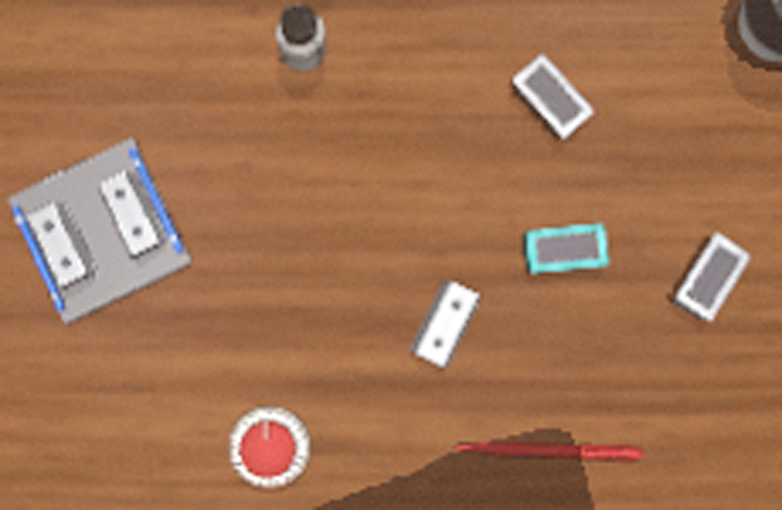

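The crop confirms it: silver-rimmed dark-panelled ingots at (552,97) and (712,277), the dotted narrow-top ingot at (446,324), a turquoise decoy at (567,248). In the carrier the gap is open between the dotted base ingots at (57,243) and (130,213). I'll hover over the broad-up ingot at about (606,-220).

```bash
cat >> h.py <<'E'
def goto(x,y,z,yawdeg,s=None):
    """shift (m) in tool axes and turn (deg) from the measured pose to TCP x,y,z,yaw"""
    s=s or env.state(); Rm=R.from_euler('xyz',s['tcp_rot']).as_matrix()
    d=Rm.T@(np.array([x,y,z])-s['eef_pos'])/1000
    t=-((yawdeg-np.degrees(s['tcp_rot'][2])+180)%360-180)
    print('shift',d.round(4),'turn',round(t,2),'t',round(s['t'],2))
E
python3 -c "
from h import *
goto(606,-220,340,131)"
```

```text
shift [ 0.4918 -0.2081  0.0646] turn -110.67 t 0.2
```

Request:
carry_out --pt "0.492 -0.208 0.065 -110.7 1" --pt "0.492 -0.208 0.065 -110.7 1" --pt "0.492 -0.208 0.065 -110.7 1" --pt "0.492 -0.208 0.065 -110.7 1" --pt "0.492 -0.208 0.065 -110.7 1" --pt "0.492 -0.208 0.065 -110.7 1" --pt "0.492 -0.208 0.065 -110.7 1" --pt "0.492 -0.208 0.065 -110.7 1" --pt "0.492 -0.208 0.065 -110.7 1" --pt "0.492 -0.208 0.065 -110.7 1" --pt "0.492 -0.208 0.065 -110.7 1" --pt "0.492 -0.208 0.065 -110.7 1" --pt "0.492 -0.208 0.065 -110.7 1" --pt "0.492 -0.208 0.065 -110.7 1"

```text
t: 1.95
eef_pos: [606.2, -220.2, 339.8]
tcp_rot: [-3.142, 0.0, 2.286]
ft_force: [-0.7, -0.4, 0.2]
opening: 1.0
grip_force: 0.0
```

```bash
cat >> h.py <<'E'
def tops(v,zlo=14,zhi=60,amin=150):
    """upper faces in a wrist picture: contour of points near the top of each raised blob"""
    P=cloud(v); out=[]
    m=((P[...,2]>zlo)&(P[...,2]<zhi)&(v['d']>0)).astype(np.uint8)
    n,l,st,c=cv2.connectedComponentsWithStats(m)
    for i in range(1,n):
        if st[i,4]<amin: continue
        z=P[...,2][l==i]; zt=np.percentile(z,80); k=(l==i)&(abs(P[...,2]-zt)<4)
        ys,xs=np.nonzero(k); q=plane(v,np.c_[xs,ys],np.median(P[...,2][k]))
        r=cv2.minAreaRect(q[:,:2].astype(np.float32)); a=r[2] if r[1][0]>r[1][1] else r[2]-90
        rgb=np.median(v['im'][k],0)
        out.append((r[0],a)); print('px',c[i].round(),'c',np.round(r[0],1),'mean',q.mean(0).round(1),'size',np.round(r[1],1),'long axis deg',round(a,1),'rgb',rgb)
    return out
E
python3 - <<'E'
from h import *
v=snap("wrist"); save('w1.png',v['im']); print(v['s']['eef_pos'],np.degrees(v['s']['tcp_rot'])); P=cloud(v); print(np.median(P[...,2][v['d']>0]))
tops(v)
E
```

```text
[ 606.17385279 -220.23267048  339.75733371] [-1.79998085e+02  4.89757504e-03  1.30971841e+02]
1.7816103084226143
px [191.  15.] c [ 447.1 -142.8] mean [ 448.3 -144.    25. ] size [24.  27.6] long axis deg -26.7 rgb [126. 126. 126.]
px [436.  65.] c [645.7 -30.5] mean [643.6 -34.1  57.3] size [27.5 36.1] long axis deg -39.0 rgb [225. 219. 203.]
px [172. 116.] c [ 488.3 -227. ] mean [ 488.2 -226.5   25.2] size [32.1 60.1] long axis deg -84.4 rgb [126. 142. 145.]
px [474. 132.] c [718.3 -46.9] mean [715.  -48.9  52.3] size [23.4 41.7] long axis deg -56.8 rgb [146. 139. 129.]
px [ 92. 184.] c [ 466.1 -338.2] mean [ 465.1 -338.    25.2] size [33.7 59.6] long axis deg -33.2 rgb [193.  187.5 188. ]
px [501. 179.] c [774.2 -58. ] mean [772.4 -53.6  36. ] size [15.9 32.3] long axis deg -36.3 rgb [157. 148. 133.]
px [267. 187.] c [ 605.3 -219.2] mean [ 605.2 -219.5   25.2] size [59.6 31.5] long axis deg 40.9 rgb [126. 120. 119.]
px [343. 311.] c [ 757.7 -254.8] mean [ 759.8 -256.7   56.2] size [56.7 33.3] long axis deg 41.3 rgb [255. 255. 254.]
px [206. 317.] c [ 646.8 -377.8] mean [ 646.9 -377.2   51.2] size [57.1 11.6] long axis deg 40.6 rgb [58.5 54.  52. ]
```

View pics/w1.png

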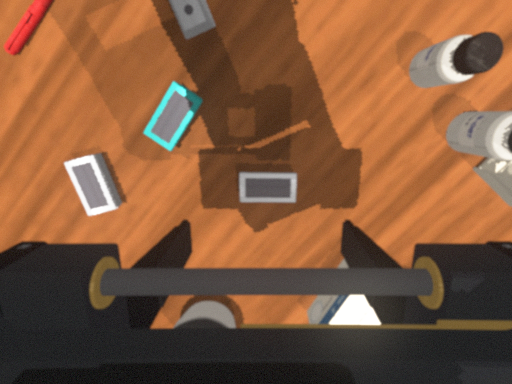

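The wrist picture shows the chosen silver broad-up ingot at (267,187), with the turquoise decoy at (172,116), the other broad-up at (92,184), the dotted one at (191,15) and the bottles at (455,60) and (485,130). The top face measures about 25 mm high from both cameras. Descend and grip by the ends.

```bash
python3 -c "
from h import *
goto(605.3,-219.4,193,130.9)"
```

```text
shift [ 1.200e-03 -1.000e-04  1.468e-01] turn 0.08 t 2.0
```

Request:
carry_out --pt "0.001 0 0.06 0 1" --pt "0.001 0 0.11 0 1" --pt "0.001 0 0.135 0 1" --pt "0.001 0 0.147 0 1" --pt "0.001 0 0.147 0 1" --pt "0.001 0 0.147 0 0.5" --pt "0.001 0 0.147 0 0.4" --pt "0.001 0 0.147 0 0.4" --pt "0.001 0 0.147 0 0.4"

```text
t: 3.12
eef_pos: [605.7, -219.3, 193.1]
tcp_rot: [3.141, 0.001, 2.287]
ft_force: [1.8, 2.2, 3.2]
opening: 0.639
grip_force: 1.5
```

Request:
carry_out --pt "0 0 0 0 0.4" --pt "0 0 0 0 0.4" --pt "0 0 -0.05 0 0.4" --pt "0 0 -0.1 0 0.4" --pt "0 0 -0.15 0 0.4" --pt "0 0 -0.15 0 0.4"

```text
t: 3.88
eef_pos: [605.7, -219.5, 346.1]
tcp_rot: [3.14, 0.005, 2.287]
ft_force: [1.0, -0.3, -2.9]
opening: 0.631
grip_force: 30.0
```

```bash
python3 -c "
from h import *
s=env.state(); print(s['opening'],s['grip_force'],s['ft_force'])
goto(542,60,345,116)"
```

```text
0.6312573307038415 29.99933550367132 [ 1.03684072 -0.34609437 -2.85097689]
shift [0.2526 0.1354 0.    ] turn 15.03 t 3.88
```

Request:
carry_out --pt "0.04 0.021 0 2 0.4" --pt "0.09 0.048 0 5 0.4" --pt "0.14 0.075 0 8 0.4" --pt "0.19 0.102 0 11 0.4" --pt "0.235 0.126 0 14 0.4" --pt "0.253 0.135 0 15 0.4" --pt "0.253 0.135 0 15 0.4" --pt "0.253 0.135 0 15 0.4"

```text
t: 4.88
eef_pos: [541.5, 59.6, 341.9]
tcp_rot: [-3.14, -0.0, 2.025]
ft_force: [0.8, -0.4, -1.8]
opening: 0.631
grip_force: 30.0
```

```bash
cat >> h.py <<'E'
def rails(v,near=(507,132)):
    hsv=cv2.cvtColor(v['im'],cv2.COLOR_RGB2HSV); b=cv2.inRange(hsv,(100,110,50),(128,255,255))
    ys,xs=np.nonzero(b); q=plane(v,np.c_[xs,ys],16.)[:,:2]; px=np.c_[xs,ys]
    ok=np.linalg.norm(q-near,axis=1)<80; q=q[ok].astype(np.float32); 
    _,lab,cen=cv2.kmeans(q,2,None,(3,50,.01),5,cv2.KMEANS_PP_CENTERS); out=[]
    for k in(0,1):
        r=cv2.minAreaRect(q[lab[:,0]==k]); a=r[2] if r[1][0]>r[1][1] else r[2]-90
        print('rail',np.round(r[0],1),np.round(r[1],1),round(a,1),px[ok][lab[:,0]==k].mean(0).round()); out.append(np.array(r[0]))
    d=out[0]-out[1]; print('carrier c',((out[0]+out[1])/2).round(1),'x axis deg',round((np.degrees(np.arctan2(d[1],d[0]))-90+90)%180-90,1),'dist',np.linalg.norm(d).round(1))
E
python3 - <<'E'
from h import *
v=snap("wrist"); save('w2.png',v['im']); print(v['s']['eef_pos'],np.degrees(v['s']['tcp_rot']),v['s']['opening'])
tops(v,20,50); rails(v); print('top cam'); t=snap("top"); rails(t); tops(t,20,50,100)
E
```

```text
[541.48542616  59.55153013 341.85737166] [-1.79929264e+02 -1.79979002e-02  1.16036853e+02] 0.6309363419477348
px [508.  69.] c [693.9 260.3] mean [694.3 260.9  24.7] size [ 5.3 31. ] long axis deg -50.6 rgb [165. 159. 153.]
px [267.  74.] c [491.8 160. ] mean [491.9 159.8  33. ] size [59.9 23.9] long axis deg 26.0 rgb [255. 255. 255.]
px [264. 136.] c [515.1 106.7] mean [515.2 106.4  33. ] size [60.6 23.2] long axis deg 26.0 rgb [135. 134. 134.]
px [ 64. 152.] c [340.5   1.7] mean [340.2   1.5  37.1] size [43.2 40.9] long axis deg 26.1 rgb [255.  99.  87.]
px [487. 234.] c [774.7 116.7] mean [771.6 119.   35.8] size [84.8 28.5] long axis deg 87.7 rgb [198. 187. 168.]
rail [483.1 178.9] [87.5  5.3] 26.0 [268.  51.]
rail [527.3  88.7] [88.   5.3] 26.0 [267. 155.]
carrier c [505.2 133.8] x axis deg 26.1 dist 100.4
top camTraceback (most recent call last):
  File "<stdin>", line 3, in <module>
  File "h.py", line 45, in rails
    _,lab,cen=cv2.kmeans(q,2,None,(3,50,.01),5,cv2.KMEANS_PP_CENTERS); out=[]
              ~~~~~~~~~~^^^^^^^^^^^^^^^^^^^^^^^^^^^^^^^^^^^^^^^^^^^^^
cv2.error: OpenCV(4.12.0) /io/opencv/modules/core/src/kmeans.cpp:243: error: (-2:Unspecified error) in function 'double cv::kmeans(cv::InputArray, int, cv::InputOutputArray, cv::TermCriteria, int, int, cv::OutputArray)'
> There can't be more clusters than elements (expected: 'N >= K'), where
>     'N' is 0
> must be greater than or equal to
>     'K' is 2
```

View pics/w2.png

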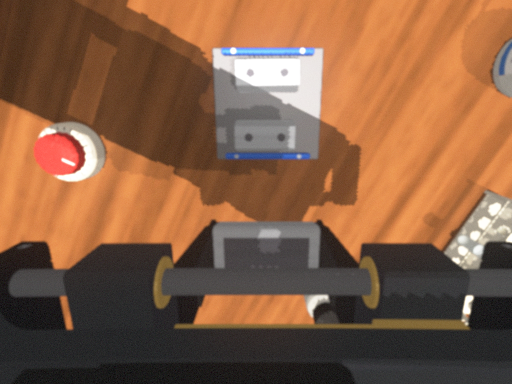

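The picture shows the carrier with the base ingots at (267,74) and (264,136), the rails at (268,51) and (267,155), and the held ingot at (267,245). The gap is clear. Go above it.

```bash
python3 -c "
from h import *
goto(504.3,133.6,245,116.05)"
```

```text
shift [ 0.0832 -0.0009  0.0972] turn -0.08 t 4.97
```

Request:
carry_out --pt "0.04 0 0 0 0.4" --pt "0.075 -0.001 0.02 0 0.4" --pt "0.083 -0.001 0.06 0 0.4" --pt "0.083 -0.001 0.09 0 0.4" --pt "0.083 -0.001 0.097 0 0.4" --pt "0.083 -0.001 0.097 0 0.4" --pt "0.083 -0.001 0.097 0 0.4"

```text
t: 5.85
eef_pos: [504.4, 134.0, 246.8]
tcp_rot: [3.14, 0.001, 2.025]
ft_force: [0.0, 0.6, -2.1]
opening: 0.627
grip_force: 30.0
```

```bash
python3 - <<'E'
from h import *
v=snap("wrist"); save('w3.png',v['im']); print(v['s']['eef_pos'],np.degrees(v['s']['tcp_rot']),v['s']['opening'])
tops(v,20,45); print('held'); tops(v,55,90)
E
```

```text
[504.42792624 133.95031929 246.75477619] [1.79906883e+02 3.78575551e-02 1.15996359e+02] 0.6272136278641305
px [267. 179.] c [491.  161.4] mean [491.4 161.   33. ] size [60.3 24. ] long axis deg 25.9 rgb [147. 147. 147.]
held
px [266. 244.] c [501.8 136.6] mean [502.  136.9  78.9] size [78.3 25.2] long axis deg 25.9 rgb [91. 86. 87.]
```

View pics/w3.png

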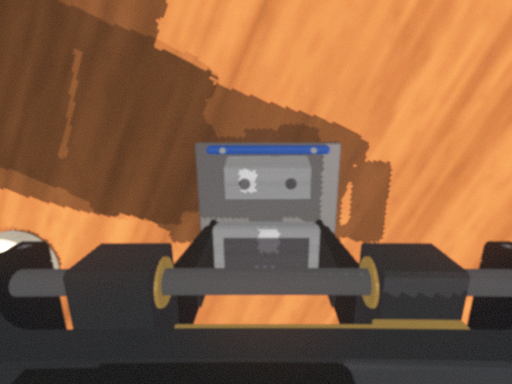

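The held ingot, level in the fingers at (266,244), shows its far edge at about row 222. The left base ingot is at (267,179) with its rail at row 150. I'll compute the offset from the two edges.

```bash
cat >> h.py <<'E'
def held(v,zlo,zhi,c0=240,c1=296):
    P=cloud(v); k=(P[...,2]>zlo)&(P[...,2]<zhi)&(v['d']>0); cols=np.arange(c0,c1)
    rows=np.array([np.nonzero(k[:,c])[0].min() for c in cols]); z=np.median(P[...,2][k])
    e=plane(v,np.c_[cols,rows-.5],z); Rm=R.from_euler('xyz',v['s']['tcp_rot']).as_matrix()
    t=(e-v['s']['eef_pos'])@Rm; print('far edge z',z.round(1),'rows',rows.min(),rows.max(),'tool x of edge',np.median(t[:,0]).round(1),'slope deg',np.degrees(np.polyfit(t[:,1],t[:,0],1)[0]).round(1))
    return np.median(t[:,0])
def tool(v,p):
    Rm=R.from_euler('xyz',v['s']['tcp_rot']).as_matrix(); return (np.array(p)-v['s']['eef_pos'])@Rm
E
python3 - <<'E'
from h import *
v=snap("wrist"); e=held(v,70,90); print('held centre tool x',e-16)
for o in tops(v,20,45): print('base in tool',tool(v,[*o[0],33]).round(1))
E
```

```text
far edge z 79.0 rows 224 225 tool x of edge 17.1 slope deg -0.0
held centre tool x 1.1285471796443574
px [267. 179.] c [491.1 161.2] mean [491.4 161.1  33. ] size [60.3 23.4] long axis deg 25.9 rgb [147. 147. 147.]
base in tool [ 30.3  -0.3 213.8]
```

Request:
carry_out --pt "-0.001 0 0.01 0 0.4" --pt "-0.001 0 0.02 0 0.4" --pt "-0.001 0 0.03 0 0.4" --pt "-0.001 0 0.036 0 0.4" --pt "-0.001 0 0.041 0 0.4" --pt "-0.001 0 0.044 0 0.4" --pt "-0.001 0 0.044 0 0.4"

```text
t: 6.82
eef_pos: [504.5, 133.4, 201.6]
tcp_rot: [-3.141, 0.0, 2.025]
ft_force: [0.6, -0.3, -2.3]
opening: 0.632
grip_force: 30.0
```

Request:
carry_out --pt "0 0 0.001 0 0.4" --pt "0 0 0.001 0 0.4" --pt "0 0 0.001 0 0.7" --pt "0 0 0.001 0 0.8" --pt "0 0 0.001 0 0.8" --pt "0 0 -0.03 0 0.9" --pt "0 0 -0.08 0 1" --pt "0 0 -0.13 0 1" --pt "-0.07 0 -0.15 0 1" --pt "-0.07 0 -0.15 0 1" --pt "-0.07 0 -0.15 0 1"

```text
t: 8.2
eef_pos: [535.1, 70.1, 351.4]
tcp_rot: [-3.141, -0.0, 2.024]
ft_force: [0.1, 0.2, -1.7]
opening: 1.0
grip_force: 0.0
```

```bash
python3 - <<'E'
from h import *
v=snap("wrist"); save('w4.png',v['im']); print(v['s']['eef_pos'],v['s']['opening'])
tops(v,20,50); rails(v,(505,134))
# fit flatness of the middle ingot
P=cloud(v)
for a in (-20,0,20):
  for b in (-30,0,30):
    c,s=np.cos(np.radians(26)),np.sin(np.radians(26)); p=np.array([504.5+a*c-b*s,133.5+a*s+b*c])
    k=(np.linalg.norm(P[...,:2]-p,axis=-1)<4)&(v['d']>0); print(a,b,P[...,2][k].mean().round(1),k.sum())
goto(435,-138,345,63)
E
```

```text
[535.06603207  70.09867991 351.3591568 ] 0.99960057296444
px [504.  82.] c [694.9 260.6] mean [694.6 262.2  33.9] size [ 8.1 42.1] long axis deg -50.7 rgb [150. 144. 140.]
px [267. 116.] c [503.7 133. ] mean [503.1 133.9  33.1] size [61.  82.5] long axis deg -65.8 rgb [146. 144. 145.]
px [ 74. 163.] c [340.6   1.3] mean [340.3   1.4  37.1] size [41.8 41.1] long axis deg 65.0 rgb [253.  91.  80.]
px [493. 225.] c [776.3 136. ] mean [773.3 137.9  35.7] size [25.7 48.1] long axis deg -87.6 rgb [183. 174. 155.]
px [365. 318.] c [715.2 -24.7] mean [715.6 -24.9  35.9] size [25.   8.4] long axis deg 26.4 rgb [136. 130. 121.]
rail [526.8  89. ] [88.2  4.5] 25.9 [268. 165.]
rail [482.8 179.2] [88.4  5.6] 25.9 [269.  66.]
carrier c [504.8 134.1] x axis deg 26.0 dist 100.4
-20 -30 33.3 45
-20 0 33.6 52
-20 30 33.3 56
0 -30 32.9 47
0 0 33.4 52
0 30 33.3 53
20 -30 33.2 46
20 0 33.6 52
20 30 33.1 56
shift [-0.1439 -0.1811  0.0062] turn 52.99 t 8.25
```

View pics/w4.png

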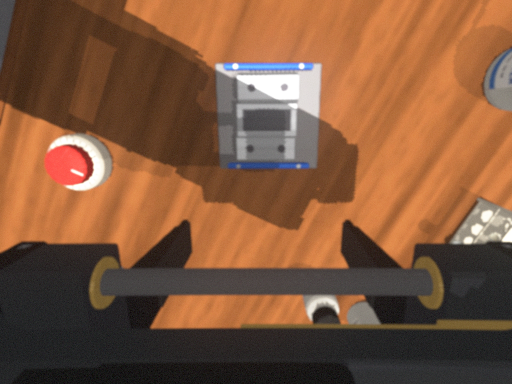

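The middle ingot sits at (267,118) between the base ones and is level with them, all tops within 0.5 mm. Next, the broad-down ingot.

Request:
carry_out --pt "-0.03 -0.04 0.006 8 1" --pt "-0.07 -0.088 0.006 18 1" --pt "-0.11 -0.138 0.006 28 1" --pt "-0.144 -0.181 0.006 38 1" --pt "-0.144 -0.181 0.006 48 1" --pt "-0.144 -0.181 0.006 53 1" --pt "-0.144 -0.181 0.006 53 1" --pt "-0.144 -0.181 0.006 53 1"

```text
t: 9.25
eef_pos: [435.8, -137.6, 345.4]
tcp_rot: [-3.141, 0.0, 1.103]
ft_force: [-0.1, -0.0, 0.1]
opening: 1.0
grip_force: 0.0
```

```bash
python3 - <<'E'
from h import *
v=snap("wrist"); save('w5.png',v['im']); print(v['s']['eef_pos'],np.degrees(v['s']['tcp_rot']))
o=[o for o in tops(v,10,40) if np.linalg.norm(np.array(o[0])-(435,-138))<25][0]
goto(*o[0],193,o[1]+90)
E
```

```text
[ 435.77552391 -137.63882887  345.40081894] [-1.79955780e+02  4.93835906e-03  6.32081818e+01]
px [122. 107.] c [340.2  -1.1] mean [340.4  -0.7  37.1] size [40.8 42.2] long axis deg -26.3 rgb [178.  57.  51.]
px [262. 182.] c [ 430.7 -134.1] mean [ 431.1 -133.7   25. ] size [23.1 59.3] long axis deg -26.8 rgb [131. 127. 126.]
px [336. 223.] c [ 487.9 -223.5] mean [ 484.1 -212.3   25.1] size [31.7 55. ] long axis deg -84.7 rgb [116. 219. 210.]
px [354. 313.] c [ 462.6 -330.5] mean [ 459.4 -330.7   25.3] size [26.8 51.2] long axis deg -26.4 rgb [149. 143. 149.]
shift [ 0.0009 -0.0061  0.1525] turn 0.02 t 9.3
```

Request:
carry_out --pt "0.001 -0.006 0.05 0 1" --pt "0.001 -0.006 0.1 0 1" --pt "0.001 -0.006 0.14 0 1" --pt "0.001 -0.006 0.1525 0 1" --pt "0.001 -0.006 0.1525 0 0.7" --pt "0.001 -0.006 0.1525 0 0.5" --pt "0.001 -0.006 0.1525 0 0.4" --pt "0.001 -0.006 0.1525 0 0.4" --pt "0.001 -0.006 0.1525 0 0.4" --pt "0.001 -0.006 0.1525 0 0.4" --pt "0.001 -0.006 0.1525 0 0.4"

```text
t: 10.68
eef_pos: [431.1, -134.8, 194.0]
tcp_rot: [3.14, 0.0, 1.1]
ft_force: [-0.8, -0.2, 9.3]
opening: 0.633
grip_force: 30.0
```

```bash
python3 - <<'E'
from h import *
s=env.state(); print(s['eef_pos'],s['opening'],s['grip_force'],s['ft_force'])
E
```

```text
[ 431.05423304 -134.84835141  193.96629024] 0.6325718045483383 30.002734065055847 [-0.78809783 -0.20947672  9.31483688]
```

Request:
carry_out --pt "0 0 -0.05 0 0.4" --pt "0 0 -0.1 0 0.4" --pt "0 0 -0.14 0 0.4" --pt "0 0 -0.14 0 0.4"

```text
t: 11.18
eef_pos: [430.8, -134.7, 335.7]
tcp_rot: [3.136, -0.0, 1.1]
ft_force: [-0.4, 0.5, -3.5]
opening: 0.626
grip_force: 30.0
```

```bash
python3 - <<'E'
from h import *
s=env.state(); print(s['eef_pos'],s['opening'],s['grip_force'],s['ft_force'])
goto(518.1,140.5,335,26)
E
```

```text
[ 430.78623581 -134.66649995  335.68270569] 0.6261143517714722 29.997366070747375 [-0.37707349  0.48864593 -3.4537401 ]
shift [ 0.2848 -0.047   0.0004] turn 37.03 t 11.18
```

Request:
carry_out --pt "0.04 -0.007 0 5 0.4" --pt "0.09 -0.015 0 12 0.4" --pt "0.14 -0.023 0 20 0.4" --pt "0.19 -0.031 0 28 0.4" --pt "0.24 -0.04 0 35 0.4" --pt "0.275 -0.045 0 37 0.4" --pt "0.285 -0.047 0 37 0.4" --pt "0.285 -0.047 0.02 37 0.4" --pt "0.285 -0.047 0.05 37 0.4" --pt "0.285 -0.047 0.065 37 0.4" --pt "0.285 -0.047 0.065 37 0.4" --pt "0.285 -0.047 0.065 37 0.4"

```text
t: 12.68
eef_pos: [518.4, 140.4, 268.8]
tcp_rot: [3.141, -0.001, 0.454]
ft_force: [0.4, 0.5, -1.7]
opening: 0.632
grip_force: 30.0
```

```bash
python3 - <<'E'
from h import *
v=snap("wrist"); save('w6.png',v['im']); s=v['s']; print(s['eef_pos'],np.degrees(s['tcp_rot']))
P=cloud(v); z=P[...,2]; k=(z>85)&(z<115)&(v['d']>0); print(np.percentile(z[k],[10,50,90]))
held(v,90,115); rails(v,(505,134)); print('target layer centre in tool',tool(v,[504.2,133.7,32]).round(1))
tops(v,25,45)
E
```

```text
[518.40567543 140.36863475 268.80603323] [ 1.79980589e+02 -3.86522058e-02  2.60200475e+01]
[ 90.72961954  99.59817921 102.08200544]
far edge z 99.7 rows 221 223 tool x of edge 16.8 slope deg -0.3
rail [545.2  97.9] [49.9  6.1] 25.7 [326. 198.]
rail [501.5 187.5] [49.9  6.4] 26.7 [207. 197.]
carrier c [523.3 142.7] x axis deg 26.0 dist 99.7
target layer centre in tool [-15.9  -0.3 236.8]
px [229. 201.] c [509.5 168.7] mean [512.3 170.7  32.9] size [22.3 23.6] long axis deg -64.0 rgb [152. 151. 151.]
px [284. 202.] c [528.8 130.5] mean [530.5 131.5  32.9] size [19.7 56.6] long axis deg -68.0 rgb [151. 150. 150.]
```

View pics/w6.png

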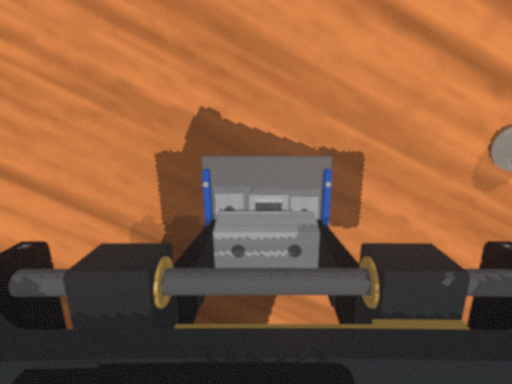

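The held broad-down ingot, with dots at (238,250) and (294,250), is level above the +x half of the layer, whose front edges show at row 190.

```bash
python3 - <<'E'
from h import *
v=snap("wrist"); s=v['s']
held(v,97.5,105); held(v,76.5,80)
q=plane(v,[[268,v_] for v_ in (155,156,157)],8.); print('board far edge tool x',tool(v,q)[:,0].round(1))
P=cloud(v);c=slice(250,286); 
for r in range(150,235,4): print(r,P[r,268].round(1),tool(v,P[r,268]).round(1)[0])
E
```

```text
far edge z 100.0 rows 228 231 tool x of edge 12.1 slope deg 0.1
far edge z 78.7 rows 211 211 tool x of edge 15.9 slope deg -0.1
board far edge tool x [40.5 39.7 38.9]
150 [558.7 158.5   1. ] 43.8
154 [555.8 157.1   2.4] 40.6
158 [553.6 156.1   9. ] 38.2
162 [550.6 154.6   8.7] 34.8
166 [547.6 153.1   9.1] 31.5
170 [544.5 151.6   9.1] 28.0
174 [541.4 150.1   8.9] 24.6
178 [538.5 148.7  10.1] 21.4
182 [535.2 147.1   9.3] 17.7
186 [532.  145.5   9.2] 14.1
190 [531.  145.1  18.1] 13.0
194 [531.1 145.3  31.3] 13.3
198 [528.7 144.1  33.1] 10.5
202 [525.9 142.7  33.7] 7.4
206 [522.8 141.2  33.2] 4.0
210 [520.  139.8  33.7] 0.9
214 [532.4 146.3  82.3] 14.9
218 [531.6 145.9  86.9] 14.0
222 [530.3 145.3  89.9] 12.6
226 [529.5 145.   94. ] 11.7
230 [528.7 144.6  97.7] 10.8
234 [527.3 143.9  99.8] 9.3
```

Request:
carry_out --pt "-0.001 0 0.015 0 0.4" --pt "-0.001 0 0.027 0 0.4" --pt "-0.001 0 0.035 0 0.4" --pt "-0.001 0 0.039 0 0.4" --pt "-0.001 0 0.041 0 0.4" --pt "-0.001 0 0.0415 0 0.4" --pt "-0.001 0 0.0415 0 0.4"

```text
t: 13.65
eef_pos: [517.4, 140.1, 226.9]
tcp_rot: [3.141, -0.0, 0.454]
ft_force: [-0.5, -0.1, -3.0]
opening: 0.632
grip_force: 30.0
```

Request:
carry_out --pt "0 0 0.001 0 0.4" --pt "0 0 0.001 0 0.4" --pt "0 0 0.001 0 0.7" --pt "0 0 0.001 0 0.8" --pt "0 0 0.001 0 0.8" --pt "0 0 -0.03 0 0.9" --pt "0 0 -0.08 0 1" --pt "0 0 -0.12 0 1" --pt "-0.07 0 -0.12 0 1" --pt "-0.08 0 -0.12 0 1" --pt "-0.08 0 -0.12 0 1"

```text
t: 15.02
eef_pos: [444.9, 104.8, 347.1]
tcp_rot: [3.141, -0.0, 0.454]
ft_force: [1.1, 0.2, -0.9]
opening: 1.001
grip_force: 0.0
```

```bash
python3 - <<'E'
from h import *
v=snap("wrist"); save('w7.png',v['im']); print(v['s']['eef_pos'],np.degrees(v['s']['tcp_rot']))
print('2nd'); tops(v,50,65); print('1st'); tops(v,25,40); rails(v,(505,134))
goto(466,-338,345,56.5)
E
```

```text
[444.90844366 104.77303506 347.14164488] [ 1.79984926e+02 -2.77086041e-02  2.59940974e+01]
2nd
px [499.  49.] c [641.7 -15.7] mean [642.2 -16.2  60.2] size [33.7 14.9] long axis deg 39.6 rgb [207. 198. 186.]
px [266. 106.] c [516.4 140.1] mean [516.8 140.4  57. ] size [23.  60.4] long axis deg -64.0 rgb [255. 255. 255.]
1st
px [475.  56.] c [641.9 -15.2] mean [640.1 -13.2  36.8] size [35.8 16.8] long axis deg 37.1 rgb [125. 118. 109.]
px [235. 128.] c [491.7 160.1] mean [484.6 159.3  32.9] size [58.2 23.7] long axis deg 26.1 rgb [150. 149. 150.]
px [284. 133.] c [508.3 120.6] mean [501.5 113.1  33.1] size [59.4 56.1] long axis deg 25.8 rgb [156. 154. 154.]
px [307. 306.] c [336.5  -1.2] mean [338.   -0.4  37.2] size [32.4 40.7] long axis deg -63.9 rgb [248.  80.  70.]
rail [483.2 178.9] [87.5  5.9] 26.1 [218. 118.]
rail [527.2  88.6] [87.5  5.5] 26.2 [315. 118.]
carrier c [505.2 133.7] x axis deg 26.0 dist 100.4
shift [-0.176   0.407   0.0021] turn -30.5 t 15.07
```

Request:
carry_out --pt "-0.02 0.04 0 -3 1" --pt "-0.043 0.1 0 -8 1" --pt "-0.067 0.155 0 -14 1" --pt "-0.09 0.21 0 -20 1" --pt "-0.115 0.265 0 -26 1" --pt "-0.138 0.32 0 -30 1" --pt "-0.16 0.37 0.002 -30.5 1" --pt "-0.176 0.407 0.002 -30.5 1" --pt "-0.176 0.407 0.002 -30.5 1" --pt "-0.176 0.407 0.002 -30.5 1" --pt "-0.176 0.407 0.002 -30.5 1"

```text
t: 16.45
eef_pos: [466.3, -336.9, 344.7]
tcp_rot: [-3.141, -0.0, 0.988]
ft_force: [0.4, -0.5, -0.8]
opening: 1.001
grip_force: 0.0
```

```bash
python3 - <<'E'
from h import *
v=snap("wrist"); save('w8.png',v['im']); print(v['s']['eef_pos'],np.degrees(v['s']['tcp_rot']))
o=[o for o in tops(v,14,40) if np.linalg.norm(np.array(o[0])-(466,-338))<25][0]
goto(*o[0],193,o[1]+90)
E
```

```text
[ 466.27555364 -336.88079693  344.73485158] [-1.79986897e+02 -2.24874254e-03  5.66008858e+01]
px [223.  81.] c [ 487.8 -227.6] mean [ 487.8 -226.8   25.2] size [32.2 59.8] long axis deg -84.6 rgb [122. 169. 173.]
px [444. 130.] c [ 644.1 -389.1] mean [ 642.8 -384.8   36.4] size [66.5 19.2] long axis deg 54.0 rgb [156. 148. 139.]
px [503. 142.] c [ 692.  -427.8] mean [ 685.5 -436.4   30.2] size [52.6 13.5] long axis deg 52.1 rgb [55. 49. 47.]
px [267. 187.] c [ 465.6 -339.1] mean [ 465.5 -338.8   25.2] size [32.2 58.9] long axis deg -34.8 rgb [113. 109. 108.]
shift [-0.0022  0.0006  0.1518] turn 1.43 t 16.5
```

Request:
carry_out --pt "-0.002 0.0006 0.05 1.4 1" --pt "-0.002 0.0006 0.1 1.4 1" --pt "-0.002 0.0006 0.14 1.4 1" --pt "-0.002 0.0006 0.1515 1.4 1" --pt "-0.002 0.0006 0.1515 1.4 0.7" --pt "-0.002 0.0006 0.1515 1.4 0.5" --pt "-0.002 0.0006 0.1515 1.4 0.4" --pt "-0.002 0.0006 0.1515 1.4 0.4" --pt "-0.002 0.0006 0.1515 1.4 0.4" --pt "-0.002 0.0006 0.1515 1.4 0.4" --pt "-0.002 0.0006 0.1515 1.4 0.4"

```text
t: 17.88
eef_pos: [465.4, -340.1, 194.1]
tcp_rot: [3.14, 0.0, 0.962]
ft_force: [-0.2, 1.4, 7.7]
opening: 0.631
grip_force: 30.0
```

Request:
carry_out --pt "0 0 -0.05 0 0.4" --pt "0 0 -0.1 0 0.4" --pt "0 0 -0.15 0 0.4" --pt "0 0 -0.15 0 0.4"

```text
t: 18.38
eef_pos: [465.4, -340.0, 346.8]
tcp_rot: [3.135, 0.001, 0.962]
ft_force: [-0.4, 0.8, -2.0]
opening: 0.629
grip_force: 30.0
```

```bash
python3 - <<'E'
from h import *
s=env.state(); print(s['eef_pos'],s['opening'],s['grip_force'],s['ft_force'])
goto(488.8,126.6,345,26)
E
```

```text
[ 465.36975748 -339.95754067  346.76319796] 0.6291763780642295 29.97805800885544 [-0.38155086  0.76649088 -2.03947337]
shift [ 3.962e-01 -2.475e-01 -2.000e-04] turn 29.13 t 18.38
```

Request:
carry_out --pt "0.034 -0.021 0 3 0.4" --pt "0.08 -0.05 0 7 0.4" --pt "0.13 -0.081 0 12 0.4" --pt "0.18 -0.112 0 17 0.4" --pt "0.23 -0.144 0 22 0.4" --pt "0.28 -0.175 0 26 0.4" --pt "0.33 -0.206 0 29 0.4" --pt "0.37 -0.231 0 29 0.4" --pt "0.396 -0.2475 0 29 0.4" --pt "0.396 -0.2475 0.03 29 0.4" --pt "0.396 -0.2475 0.06 29 0.4" --pt "0.396 -0.2475 0.067 29 0.4" --pt "0.396 -0.2475 0.067 29 0.4" --pt "0.396 -0.2475 0.067 29 0.4"

```text
t: 20.12
eef_pos: [488.8, 126.4, 276.9]
tcp_rot: [3.141, -0.001, 0.456]
ft_force: [0.0, 0.1, -2.9]
opening: 0.631
grip_force: 30.0
```

```bash
python3 - <<'E'
from h import *
v=snap("wrist"); save('w9.png',v['im']); s=v['s']; print(s['eef_pos'],np.degrees(s['tcp_rot']))
P=cloud(v)
held(v,106,120)
for o in tops(v,50,65): print('down in tool',tool(v,[*o[0],56.5]).round(1))
for r in range(150,240,5): print(r,P[r,268].round(1)[2],tool(v,P[r,268]).round(1)[0])
E
```

```text
[488.80585373 126.40589673 276.92095331] [ 1.79974674e+02 -5.99948242e-02  2.61174620e+01]
far edge z 108.1 rows 221 223 tool x of edge 16.9 slope deg 0.3
px [266. 174.] c [517.7 140.8] mean [517.6 140.7  56.9] size [23.1 60.3] long axis deg -63.9 rgb [154. 153. 153.]
down in tool [ 32.   -0.3 220.5]
150 34.9 47.1
155 45.1 44.7
160 55.5 42.6
165 57.5 39.5
170 56.6 35.7
175 57.0 32.2
180 56.5 28.5
185 56.2 24.7
190 57.9 21.5
195 33.5 10.8
200 33.7 6.7
205 33.6 2.4
210 33.1 -2.1
215 34.9 -5.8
220 102.9 15.8
225 108.4 15.0
230 107.9 11.8
235 108.2 8.9
```

View pics/w9.png

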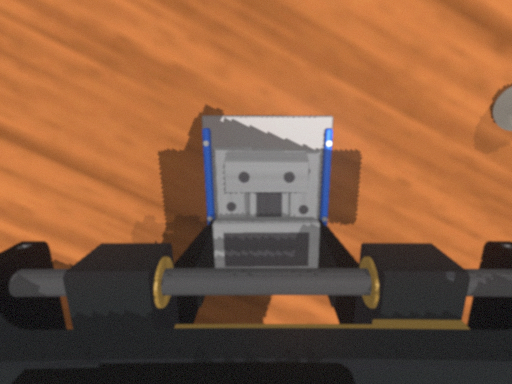

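The picture shows the held broad-up ingot's far edge at row 222 and the placed broad-down ingot at (266,174), parallel to it. The spacing is about 31 mm, so I lower straight down.

Request:
carry_out --pt "0 0 0.015 0 0.4" --pt "0 0 0.028 0 0.4" --pt "0 0 0.038 0 0.4" --pt "0 0 0.044 0 0.4" --pt "0 0 0.048 0 0.4" --pt "0 0 0.0495 0 0.4" --pt "0 0 0.0495 0 0.4"

```text
t: 21.05
eef_pos: [488.7, 126.5, 226.8]
tcp_rot: [3.141, -0.0, 0.456]
ft_force: [0.2, 0.4, -2.1]
opening: 0.625
grip_force: 30.0
```

Request:
carry_out --pt "0 0 0.001 0 0.4" --pt "0 0 0.001 0 0.4" --pt "0 0 0.001 0 0.7" --pt "0 0 0.001 0 0.8" --pt "0 0 0.001 0 0.8" --pt "0 0 -0.03 0 0.9" --pt "0 0 -0.08 0 1" --pt "0 0 -0.12 0 1" --pt "-0.05 0 -0.12 0 1" --pt "-0.06 0 -0.12 0 1" --pt "-0.06 0 -0.12 0 1"

```text
t: 22.42
eef_pos: [434.9, 99.9, 346.9]
tcp_rot: [3.141, -0.0, 0.455]
ft_force: [-0.0, -0.5, -0.2]
opening: 1.001
grip_force: 0.0
```

```bash
python3 - <<'E'
from h import *
v=snap("wrist"); save('w10.png',v['im']); P=cloud(v)
tops(v,50,65); print('1st'); tops(v,25,40); rails(v,(505,134))
hs=lambda a,b:(504.9-0+a*.899-b*.438,133.8+a*.438+b*.899)
for a in (-24,-17,-9,7,13,19):
  print(a,[P[...,2][(np.linalg.norm(P[...,:2]-hs(a,b),axis=-1)<3)].mean().round(1) for b in (-24,0,24)])
E
```

```text
px [501.  35.] c [640.7 -14.7] mean [641.6 -15.5  59.7] size [32.3 12.4] long axis deg 39.8 rgb [208. 199. 186.]
px [266.  93.] c [516.6 140.2] mean [516.4 140.1  57. ] size [23.3 60.4] long axis deg -63.9 rgb [255. 255. 255.]
px [266. 129.] c [488.9 127.1] mean [489.1 126.9  57.2] size [31.1 60.5] long axis deg -63.9 rgb [160. 156. 159.]
1st
px [478.  44.] c [641.  -17.3] mean [639.2 -14.5  36.8] size [37.6 18.7] long axis deg 46.7 rgb [125. 118. 109.]
px [228. 107.] c [488.7 166.5] mean [489.8 167.9  33. ] size [58.7  9.2] long axis deg 26.0 rgb [210. 209. 209.]
px [305. 112.] c [518.2  99.8] mean [518.8  99.7  33. ] size [59.1  9.9] long axis deg 26.2 rgb [255. 255. 255.]
px [307. 302.] c [331.6  -3.4] mean [333.1  -3.   37.2] size [21.4 40.4] long axis deg -63.8 rgb [247.  79.  69.]
rail [527.   88.6] [87.6  5.7] 26.3 [316. 107.]
rail [483.4 178.8] [88.4  5.8] 26.3 [218. 107.]
carrier c [505.2 133.7] x axis deg 25.8 dist 100.3
-24 [np.float64(57.4), np.float64(57.4), np.float64(57.3)]
-17 [np.float64(57.0), np.float64(57.4), np.float64(57.5)]
-9 [np.float64(57.1), np.float64(57.3), np.float64(57.3)]
7 [np.float64(57.2), np.float64(57.4), np.float64(57.2)]
13 [np.float64(57.1), np.float64(57.3), np.float64(57.3)]
19 [np.float64(57.0), np.float64(57.1), np.float64(57.1)]
```

View pics/w10.png

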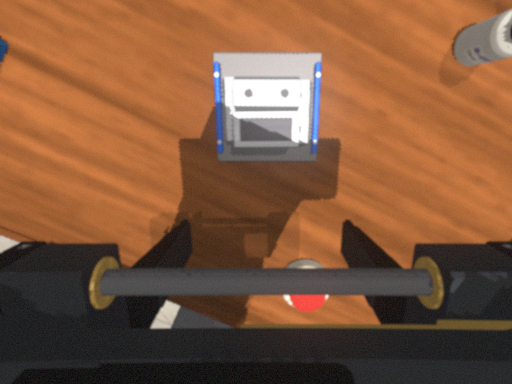

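The stack is complete. The broad-down ingot at (266,93) and the broad-up one at (266,129) lie flat, parallel and 30.6 mm apart, and the base layer is in place. The arm is clear, so I'm handing in.

```bash
python3 -c "
from cell import env
print(env.job_done())"
```

```text
the job is handed in; nothing more can be done
None
```

The stack is built and handed in at about 22 s; the last check showed both layers level, the top pair 30.6 mm apart and near-centred, and the base ingots in place, but the hand-in returned no verdict.

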